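# Open the sample tub and hold the incubator hatch

### The job

A colleague is about to move the dish from the white tub into the small bench incubator. By its tab, tip the loose blue lid up on its far edge, lift it off and lay it flat, tab up, on the bench beside the tub; then grip the incubator's sprung hatch by its bar, raise it a little past its balance point without letting it swing right open, bring it back to about 5 degrees below the balance point, and finish while still holding it there. Leave the tub standing where it is with the dish in it, and do not disturb the other things.

Things in the scene. Friction and masses are not known exactly. Their poses are not given: they have to be found in the camera images.
- tub: white round open tub, loose, 0.6 kg, 92 mm across at the rim (84 mm at the foot), 60 mm high, wall 4 mm, standing on a grey rubber mat 5 mm thick that is fixed to the bench (155 mm in x, 180 mm in y; a 2.4 mm thick paper towel lies on the bench left of it); origin at the centre of its underside
- tub_lid: blue round lid lying loose on the tub's rim, 98 mm across, 60 to 110 g: a 5 mm disc over a 76 mm wide, 6 mm deep plug that sits in the mouth with 4 mm play. Origin at the centre of the plug's underside (59 mm above the bench on the tub); z up, +x towards the upright tab: 14 mm (x) by 18 mm (y), 11 to 47 mm above the origin. The tab starts facing away from the robot, 12 degrees right to 43 left
- lid_tab (a point): centre of the top of the lid's tab, 36 mm in x and 46.5 mm in z from the lid's origin
- lid_far (a point): point on the lid's edge opposite the tab, underside of the disc (-49 mm in x, 6 mm in z from the lid's origin): the edge on which the lid tips
- tub_rim (a point): centre of the tub's mouth, level with its rim, 65 mm above the bench
- incubator: white bench incubator, fixed, 170 mm deep (x), 190 mm wide (y), 120 mm high without its hatch; origin at the centre of its underside; its front with a grey control panel faces its own -x, roughly the robot. A curved grey scale on its right (-y) side: the hatch's underside line points at the red spot at the balance point and at the green part just below it
- hatch_hinge (a point): middle of the hatch's hinge line, at the far top edge of the incubator (+85 mm in x, 120 mm above its origin); the hinge line runs along the incubator's y
- hatch_bar (a point): middle of the hatch's round steel bar handle, 12 mm thick, 120 mm long between end posts, along the incubator's y. With the hatch shut it is 200 mm in front (-x) of the hinge line, 52 mm above it (172 mm above the bench), 30 mm in front of and 32 mm above the hatch's top front edge; it swings about the hinge at 207 mm radius and can turn between the fingers
- hatch (a joint): hatch angle, rad: 0 shut, grows as the front edge rises, stop at 1.2. The hatch (0.9 kg, 170 x 190 x 20 mm) is sprung: it balances at 0.70 rad (40 degrees); below that it sinks shut if let go, above that the spring swings it open. Moving it takes under 2 N at the bar
- petri_dish: white petri dish, 60 mm across, 14 mm high, lying loose on the tub's floor; origin at the centre of its underside
- sample_jar: jar with a blue cap, 54 mm across, 74 mm high, standing loose left of the incubator; origin at the centre of its underside; a bystander
- round_tin: white round tin, 55 mm across, 37 mm high, loose, left of the incubator; origin at the centre of its underside; a bystander
- stopwatch: black stopwatch, 65 x 56 x 12 mm, lying loose at the near left; origin at the centre of its underside; a bystander

How it is judged:
On the way, in this order (a step that is already met when the one before it is completed fails the run):
1. the lid is tipped up at least 11 degrees on its far edge, which still lies at the tub's rim (angle between tub_lid's own z axis and vertical above 0.2 rad and z of lid_far in the frame of tub_rim below 0.015 m and height (world z) of lid_tab above 0.117 m and horizontal distance between lid_far and tub_rim below 0.065 m).
2. the lid lies flat, tab up, on the bench clear of the tub, let go (height (world z) of tub_lid below 0.012 m and angle between tub_lid's own z axis and vertical below 0.1 rad and horizontal distance between tub_lid and tub above 0.09 m and contact force between the fingers and tub_lid below 0.1 N), for 0.2 s.
3. the hatch is raised past its balance point (over 0.74 rad) (value of joint hatch above 0.74 rad), for 0.1 s.
At the end, for the whole second after the job is handed in: The fingers still hold the hatch, at rest, between 0.52 and 0.68 rad (1 to 10 degrees below balance at 0.70); the lid lies flat, tab up, let go on the bench (or mat or towel), 90 mm or more from the tub, centre to centre; the tub stands upright within 40 mm of its start, the dish in it (all of step 2 and value of joint hatch between 0.52 and 0.68 rad and velocity of joint hatch between -0.05 and 0.05 rad/s and contact force between the fingers and incubator above 0.1 N and contact force between the arm and tub_lid below 0.1 N and angle between tub's own z axis and vertical below 0.1 rad and distance of tub from where it was at the start of the episode below 0.04 m and horizontal distance between petri_dish and tub below 0.025 m and height (world z) of petri_dish below 0.035 m); the arm keeps its last pose, push and grip.
It fails at once if the hatch swings right open (beyond 1.05 rad) (value of joint hatch above 1.05 rad).
It fails at once if the tub is tipped over or lifted (angle between tub's own z axis and vertical above 0.4 rad or height (world z) of tub above 0.035 m).
It fails at once if a bystander is disturbed (moved over 30 mm) (distance of any of sample_jar, round_tin, stopwatch from where it was at the start of the episode above 0.03 m).
It also fails if it takes over 61 s, if anything falls off the work surface, if the arm or the gripper's body presses on something with over 40 N, if the wrist force passes 120 N, or if a joint passes its speed limit or range.

### The arm

A 7-joint arm with a two-finger parallel gripper is mounted at the origin on a cart in front of the work surface, level with it; the furniture and walls round the work are solid. World frame = base frame: x ahead of the robot, y to its left, z up, the work surface at z = 0. Lengths are in m, angles in rad, forces in N, time in s.
With the tool pointing down it reaches from about 0.35 to 0.9 m from the base axis. Payload 8.1 kg.
Tool frame: the origin (TCP) lies between the finger pads; the fingertips stand 17 mm ahead of it and the grasp point (between the pads) lies 2 mm behind it; z points along the fingers, y is the line along which they close (so a half turn about z gives the same grasp; the last joint's range is limited). The gripper opens to 92 mm and grips with 3 to 60 N. Pads are 19 mm wide; open, the fingers measure 130 mm over their backs; the gripper's body (75 mm by 190 mm) begins 47 mm behind the grasp point.
Start: joints at [1.093, 0.434, 0.025, 1.573, -0.012, 1.134, -0.075], TCP at [0.229, -0.582, 0.244] pointing down, gripper open.
Joint ranges: [-2.62, 2.62], [-0.44, 2.09], [-1.27, 1.32], [0.08, 2.57], [-1.32, 4.46], [0.12, 2], [-2.74, 2.74]. Speed limits (rad/s): [2.22, 2.22, 3.01, 3.01, 3.14, 3.14, 3.14].

### API

Orientations are given as a rotation vector (axis times angle).
In Python, from cell import observe, get_image, calibration, sign_off, look_for, regions_of, landmark_of gives the robot as it stands.
- The arm moves only by the tool jog_arm, never from a script. Its argument "plan" is a list of rows, each an object with "offset": the shift along the tool's x, y, z normalised to -1 to 1, where 1 is 0.15 m, a list of three; "twist": the turn, a rotation vector about the tool's x, y, z normalised to -1 to 1, where 1 is 2 pi rad, a list of three; "fingers": the gripper command: -1 is shut, 1 is fully open, values between are in proportion. In form: [{"offset": [x, y, z], "twist": [ax, ay, az], "fingers": fingers}, ...]. A call has 1 to 20 rows; each row is the pose to reach, as a shift and turn from the pose commanded when the call began, along the tool's axes at that moment, turning the shorter way round; what a row does not reach only later rows make up. A row lasts 1/8 s, in which the tool goes at most 62.5 mm and 10.7 degrees, less where a joint would pass 70% of its speed; a pose out of reach is approached as far as the arm can. A call with a number of a shift or a turn outside -1 to 1 is refused whole. A call with a gripper value outside its range is refused whole. The fingers move at their own pace and stop on an object; "newtons" is the grip in N (left out, the last holds). Time passes only in rows, so rows that repeat a pose let the fingers close. It gives the time, the measured TCP pose, the force, the opening and the grip force at its end, in the units of the state.
- observe(): the state, without advancing time (a new reading comes with each control period).
- get_image(name): name is "scene" or "top" or "wrist"; returns the picture (480x640x3 uint8, red, green, blue); there is no depth.
- calibration(name): a dict with "fov_y" (degrees; the focal length in pixels is half the picture's height over the tangent of half this angle, whatever the lens; pixels are square), "cx", "cy" (the principal point, pixels), "position" and "attitude" of the camera in the world. Camera axes: x right, y down, z forward; pixel columns grow to the right and rows downward; lengths in m; the calibration is good to about 2 mm. A picture is of the moment at which its call begins: read the wrist's pose just before it. calibration takes no time and is no camera call; for the wrist camera it gives the pose at the moment of the call.
- sign_off(): hands the job in; it is judged then, once.
Trained networks look in the newest picture that a camera, given by its name, has taken for a name from the list of things; names that differ only in an ending like _2 or _b are one class to them, and where a whole thing is asked for, a point or a joint stands for the part that bears it (a point fixed in the world has none). Each returns a list of dicts, best first, with "conf" (0 to 1); they miss things now and then, are a little off and sometimes report something else, mostly with a low value. They report only what shows in the picture. A call takes as long as a camera call.
- look_for(thing, camera): "box" ([left, top, width, height] as shares, 0 to 1, of the picture: columns of its width, rows of its height, round what is visible of it).
- regions_of(thing, camera): "region" (480x640 bool, what is visible of it) and "box" ([left, top, width, height] as shares, 0 to 1, of the picture: columns of its width, rows of its height, round what is visible of it).
- landmark_of(thing, camera): "at" ([row, column] as shares, 0 to 1, of the picture: columns of its width, rows of its height: a listed point, or the origin of a listed thing).
The state is a dict: "clock": time; "joints": joint angles; "dq": joint speeds; "joint_efforts": joint torques, N m; "position": TCP position; "ee_rot": TCP orientation; "force": force on the tool from outside, world axes, zero at the start; "ft_torque": the same for the moment, N m; "width": opening from 0.0 (shut) to 1.0 (fully open); "gripper_force": force on a finger pad.
Only numpy, scipy, OpenCV 4.12 (cv2) and the standard library are available. Lean on these libraries where they do the work, as an engineer would, in place of code of your own. Each camera call takes 0.05 s, during which the arm holds its last target. There are 200 camera calls.

## Working session

There is one attempt and no reset: what is moved stays moved. The work goes in short steps, Python scripts to look and compute and a tool call to move; the robot and the scene stay as the last step left them, time stands still between calls to the robot, and variables do not carry over. Pictures are saved under pics/ and viewed, at most 12 in all, crops included, and the job is handed in when it is done.

Besides the shell and the picture viewer there is one more tool, called after "Call:" in YAML: its name, and indented under it one key for each argument. jog_arm: Moves the arm, as the interface text tells. Scaled input: -1 to 1 covers 0.15 m each way for a shift and 2 pi rad each way for a turn. Its arguments: {"type":"object","properties":{"plan":{"type":"array","items":{"type":"object","properties":{"offset":{"type":"array","items":{"type":"number","minimum":-1,"maximum":1}},"twist":{"type":"array","items":{"type":"number","minimum":-1,"maximum":1}},"fingers":{"type":"number"}}}},"newtons":{"type":"number"}},"required":["plan"]}

```bash
mkdir -p pics
cat > h.py <<'E'
import numpy as np, cv2
from scipy.spatial.transform import Rotation as R
from cell import *
def Rm(a):
    a=np.array(a,float)
    return a if a.shape==(3,3) else (R.from_rotvec(a).as_matrix() if a.size==3 else R.from_quat(a).as_matrix())
def ray(cam,uv):
    c=calibration(cam); f=240/np.tan(np.radians(c['fov_y'])/2)
    d=Rm(c['attitude'])@np.array([(uv[0]-c['cx'])/f,(uv[1]-c['cy'])/f,1]); return np.array(c['position'],float),d/np.linalg.norm(d)
def atz(cam,uv,z):
    p,d=ray(cam,uv); return p+d*(z-p[2])/d[2]
def proj(cam,X):
    c=calibration(cam); f=240/np.tan(np.radians(c['fov_y'])/2)
    q=Rm(c['attitude']).T@(np.array(X)-c['position']); return np.array([c['cx']+f*q[0]/q[2],c['cy']+f*q[1]/q[2]])
def tri(rays):
    A=0;b=0
    for p,d in rays:
        M=np.eye(3)-np.outer(d,d); A=A+M; b=b+M@p
    X=np.linalg.solve(A,b); return X,[np.linalg.norm((np.eye(3)-np.outer(d,d))@(X-p)) for p,d in rays]
def save(cam,n):
    im=get_image(cam); cv2.imwrite(f'pics/{n}.png',im[:,:,::-1]); return im
def lm(t,cam):
    r=landmark_of(t,cam)
    return [(np.array([x['at'][1]*640,x['at'][0]*480]),x['conf']) for x in r[:1]]
E
cat > a.py <<'E'
from h import *
np.set_printoptions(precision=3,suppress=True)
for c in ['scene','top']:
    k=calibration(c); print(c,k)
    save(c,c+'0')
a={}
for t in ['lid_tab','lid_far','tub_lid','tub_rim','tub','incubator','hatch_hinge','hatch_bar','sample_jar','round_tin','stopwatch']:
    rs=[]
    for c in ['scene','top']:
        l=lm(t,c)
        if l: rs.append(ray(c,l[0][0])); print(t,c,l[0][0],round(l[0][1],2),end=' ')
    print(*(tri(rs) if len(rs)==2 else ['-']))
print(observe())
E
python3 a.py; cd pics; python3 -c "
import cv2,numpy as np
cv2.imwrite('both.png',cv2.resize(np.vstack([cv2.imread('scene0.png'),cv2.imread('top0.png')]),(400,600)))"
```

```text
scene {'fov_y': 56.81019120686663, 'cx': 328.7253484422973, 'cy': 239.2221503629686, 'position': array([-0.03,  0.28,  0.76]), 'attitude': array([-1.684,  1.916, -0.757])}
top {'fov_y': 47.41896852441918, 'cx': 314.7122567830134, 'cy': 241.89790185076646, 'position': array([0.435, 0.17 , 1.129]), 'attitude': array([-2.182,  2.134, -0.125])}
lid_tab scene [443.392 276.816] 0.58 lid_tab top [419.2   320.304] 0.66 [ 0.42  -0.002  0.141] [np.float64(0.013699191596503969), np.float64(0.013699191596503985)]
lid_far scene [475.392 317.424] 0.63 lid_far top [429.184 339.12 ] 0.98 [ 0.379 -0.049  0.066] [np.float64(0.0009477612992087568), np.float64(0.0009477612992087689)]
tub_lid scene [451.2   302.208] 0.93 tub_lid top [414.208 320.976] 0.83 [ 0.414 -0.017  0.07 ] [np.float64(0.002021047109838474), np.float64(0.002021047109838488)]
-
tub scene [447.68  316.416] 0.96 tub top [251.2   342.192] 0.3 [0.315 0.179 0.303] [np.float64(0.10875885738332328), np.float64(0.10875885738332326)]
incubator scene [310.208 256.608] 0.92 incubator top [285.888 220.8  ] 0.63 [0.611 0.234 0.01 ] [np.float64(0.0
[... 543 characters left out ...]
(7.844891552566845e-05), np.float64(7.844891552563624e-05)]
stopwatch scene [282.368 363.408] 0.98 stopwatch top [250.368 343.296] 0.78 [0.361 0.305 0.01 ] [np.float64(0.00421626396980979), np.float64(0.004216263969809887)]
{'clock': 1.2, 'joints': array([ 1.093,  0.434,  0.025,  1.573, -0.012,  1.134, -0.075]), 'dq': array([ 0.001, -0.   ,  0.   ,  0.001,  0.   ,  0.001,  0.001]), 'joint_efforts': array([  0.001, -66.768,   0.985, -31.481,  -0.06 ,   0.033,  -0.   ]), 'position': array([ 0.229, -0.582,  0.244]), 'ee_rot': array([-3.087, -0.585,  0.   ]), 'force': array([-0.134, -0.165,  0.455]), 'ft_torque': array([-0.021, -0.01 , -0.036]), 'gripper_force': 0.0, 'width': 0.9986683934014483}
```

View pics/scene0.png

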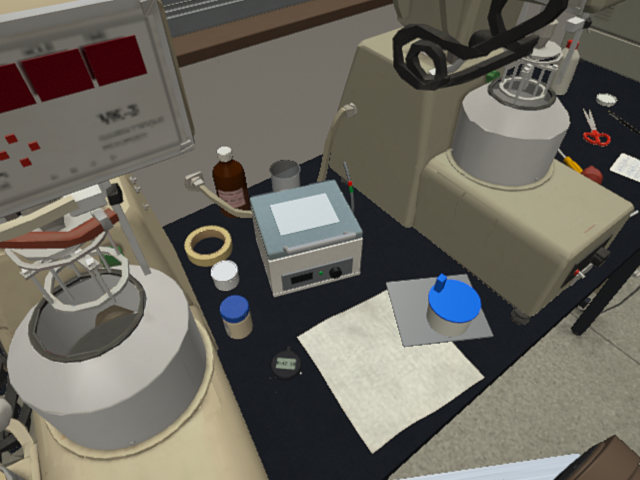

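View pics/top0.png

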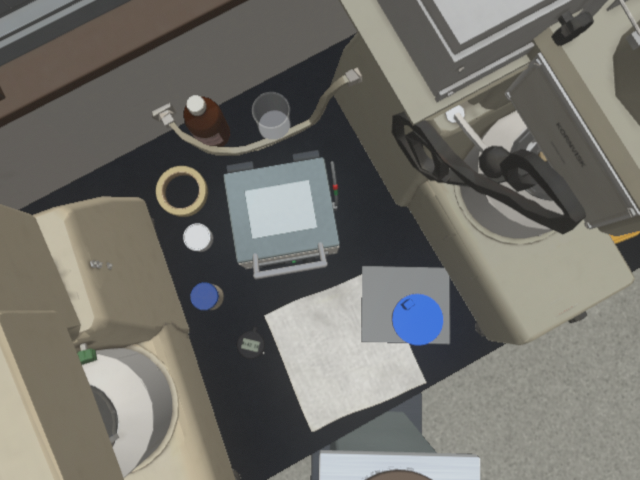

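The scene view shows the lid at about (454,303) with its tab at (440,283). The top view shows the lid at (417,319), its tab at (409,304), and the bar from (258,276) to (326,267). Next I fit the lid and incubator poses.

```bash
cat > b.py <<'E'
from h import *
from scipy.optimize import minimize
np.set_printoptions(precision=3,suppress=True)
im={c:cv2.imread(f'pics/{c}0.png') for c in ['scene','top']}
mask={}
for c in im:
    m=cv2.inRange(cv2.cvtColor(im[c],cv2.COLOR_BGR2HSV),(100,150,90),(120,255,255)); 
    n,l,s,_=cv2.connectedComponentsWithStats(m); l0=l==1+np.argmax(s[1:,4]); mask[c]=l0; print(c,s[1+np.argmax(s[1:,4])])
th=np.linspace(0,2*np.pi,60)
def pts(x,y,a,z0=.059):
    d=[np.c_[.049*np.cos(th),.049*np.sin(th),np.full(60,h)] for h in (.006,.011)]
    t=np.array([[.036+i*.007,j*.009,k] for i in(-1,1) for j in(-1,1) for k in(.011,.0465)])
    r=np.array([[np.cos(a),-np.sin(a),0],[np.sin(a),np.cos(a),0],[0,0,1]])
    return [p@r.T+[x,y,z0] for p in (np.vstack(d),t)]
CAL={c:calibration(c) for c in im}
def cost(p,cams=('scene','top')):
    e=0
    for c in cams:
        k=np.zeros((480*4,640*4),np.uint8)
        for P in pts(*p):
            q=np.array([proj(c,X) for X in P])*4+1.5
            cv2.fillConvexPoly(k,cv2.convexHull(np.round(q).astype(np.int32)),255)
        k=cv2.resize(k,(640,480),interpolation=cv2.INTER_AREA)/255.
        e+=np.abs(k-mask[c]).sum()
    return e
best=min(((cost((.41,-.02,a)),a) for a in np.radians(range(-15,50,8))))
r=minimize(cost,(.41,-.02,best[1]),method='Nelder-Mead',options=dict(initial_simplex=[(.41,-.02,best[1]),(.42,-.02,best[1]),(.41,-.01,best[1]),(.41,-.02,best[1]+.15)],maxiter=80))
print('lid',r.x,np.degrees(r.x[2]),r.fun)
for c in im:
    r=minimize(cost,r.x,args=((c,),),method='Nelder-Mead',options=dict(initial_simplex=[r.x,r.x+[.006,0,0],r.x+[0,.006,0],r.x+[0,0,.1]],maxiter=60)); print(c,r.x,r.fun)
print('bar ends',atz('top',(258,276),.172),atz('top',(326,267),.172))
print('mat corners',[atz('top',p,.005)[:2] for p in((362,266),(449,268),(450,345),(361,341))])
print('towel',[atz('top',p,.002)[:2] for p in((266,315),(312,428),(424,383),(362,280))])
print('machine corner top',tri([ray('scene',(527,318)),ray('top',(523,343))]))
print('machine corner left', tri([ray('scene',(412,228)),ray('top',(408,208))]))
E
python3 b.py
```

```text
scene [ 429  273   53   50 1814]
top [ 393  295   50   50 1973]Traceback (most recent call last):
  File "b.py", line 27, in <module>
    r=minimize(cost,(.41,-.02,best[1]),method='Nelder-Mead',options=dict(initial_simplex=[(.41,-.02,best[1]),(.42,-.02,best[1]),(.41,-.01,best[1]),(.41,-.02,best[1]+.15)],maxiter=80))
    res = _minimize_neldermead(fun, x0, args, callback, bounds=bounds,
                               **options)
    fsim[k] = func(sim[k])
              ~~~~^^^^^^^^
    fx = function(np.copy(x), *(wrapper_args + args))
  File "b.py", line 21, in cost
    q=np.array([proj(c,X) for X in P])*4+1.5
                ~~~~^^^^^
  File "h.py", line 13, in proj
    c=calibration(cam); f=240/np.tan(np.radians(c['fov_y'])/2)
ValueError: time passes only in moves, steps and waits
```

```bash
sed -i 's/^from cell import \*/from cell import *\nimport cell\n_C={}\ndef calibration(c):\n    if c=="wrist": return cell.calibration(c)\n    if c not in _C: _C[c]=cell.calibration(c)\n    return _C[c]/' h.py; python3 b.py
```

```text
scene [ 429  273   53   50 1814]
top [ 393  295   50   50 1973]
lid [ 0.419 -0.024  0.567] 32.45981325761104 305.1921568627451
scene [ 0.421 -0.023  0.719] 94.03529411764706
top [ 0.417 -0.025  0.718] 127.08627450980393
bar ends [0.487 0.272 0.172] [0.506 0.154 0.172]
mat corners [array([0.522, 0.077]), array([ 0.522, -0.102]), array([ 0.366, -0.103]), array([0.37 , 0.077])]
towel [array([0.417, 0.272]), array([0.196, 0.172]), array([ 0.289, -0.051]), array([0.493, 0.076])]
machine corner top (array([ 0.386, -0.209,  0.022]), [np.float64(0.03500141256551804), np.float64(0.03500141256551811)])
machine corner left (array([ 0.64 , -0.008,  0.041]), [np.float64(0.004146721889317899), np.float64(0.00414672188931791)])
```

```bash
cat >> h.py <<'E'
def Rtool(yaw,tilt=0,axis=None):
    # tool z down, tool y at world yaw
    y=np.array([np.cos(yaw),np.sin(yaw),0]); z=np.array([0,0,-1.]); M=np.c_[np.cross(y,z),y,z]
    return (R.from_rotvec(np.array(axis)*tilt).as_matrix() if tilt else np.eye(3))@M
def rel(P,M,o=None):
    o=o or observe(); M0=Rm(o['ee_rot'])
    off=M0.T@(np.array(P)-o['position'])/.15; tw=R.from_matrix(M0.T@M).as_rotvec()/(2*np.pi)
    print('off',np.round(off,4),'tw',np.round(tw,4))
E
python3 - <<'E'
from h import *
np.set_printoptions(precision=3,suppress=True)
o=observe(); print(Rm(o['ee_rot']))
for yaw in (.718,.718-np.pi):
    print(yaw); rel((.33,-.22,.30),Rtool(yaw),o); rel((.42,-.02,.25),Rtool(yaw),o)
E
```

```text
[[ 0.931  0.366 -0.   ]
 [ 0.366 -0.931 -0.   ]
 [-0.    -0.    -1.   ]]
0.718
off [ 1.51  -1.996 -0.375] tw [-0.     0.    -0.305]
off [ 2.557 -3.018 -0.042] tw [-0.     0.    -0.305]
-2.423592653589793
off [ 1.51  -1.996 -0.375] tw [0.    0.    0.195]
off [ 2.557 -3.018 -0.042] tw [0.    0.    0.195]
```

Call:
jog_arm:
  plan:
    - {"offset": [0.25, -0.4, -0.4], "twist": [0, 0, -0.03], "fingers": 0.0}
    - {"offset": [0.5, -0.7, -0.4], "twist": [0, 0, -0.06], "fingers": 0.0}
    - {"offset": [0.7, -1, -0.4], "twist": [0, 0, -0.09], "fingers": 0.0}
    - {"offset": [0.7, -1, -0.4], "twist": [0, 0, -0.12], "fingers": 0.0}
    - {"offset": [0.7, -1, -0.4], "twist": [0, 0, -0.12], "fingers": 0.0}

```text
clock: 1.82
position: [0.2719, -0.4029, 0.3043]
ee_rot: [2.653, 1.681, 0.0]
force: [0.3, 0.6, -0.1]
width: 0.526
gripper_force: 0.0
```

Run:
```python
from h import *
rel((.33,-.22,.30),Rtool(.718)); rel((.38,-.04,.27),Rtool(.718));o=observe();print(o['clock'],o['position'],o['joints'])
```

```text
off [ 1.2681 -0.171   0.0277] tw [ 1.000e-04  2.000e-04 -1.845e-01]
off [ 2.4956 -0.3824  0.2268] tw [ 1.000e-04  2.000e-04 -1.845e-01]
1.825 [ 0.2719304  -0.40294093  0.30427913] [ 1.02002703  0.16960895 -0.17826437  1.79631368  0.03259313  1.17746512
  0.39043169]
```

Call:
jog_arm:
  plan:
    - {"offset": [0.4, -0.05, 0], "twist": [0, 0, -0.03], "fingers": 0.0}
    - {"offset": [0.8, -0.1, 0], "twist": [0, 0, -0.06], "fingers": 0.0}
    - {"offset": [1, -0.14, 0], "twist": [0, 0, -0.08], "fingers": 0.0}
    - {"offset": [1, -0.14, 0], "twist": [0, 0, -0.08], "fingers": 0.0}

```text
clock: 2.33
position: [0.3174, -0.2583, 0.3039]
ee_rot: [2.154, 2.286, 0.0]
force: [0.4, -0.7, 0.2]
width: 0.497
gripper_force: 0.0
```

Run:
```python
from h import *
rel((.40,-.03,.25),Rtool(.718));o=observe();print(o['clock'],o['position'],o['joints'])
```

```text
off [1.487  0.6397 0.3594] tw [ 1.000e-04  0.000e+00 -1.048e-01]
2.325 [ 0.31740982 -0.25834344  0.30389074] [ 0.8889061   0.04883583 -0.34716336  1.93742311  0.01797187  1.15784189
  0.59421666]
```

Call:
jog_arm:
  plan:
    - {"offset": [0.35, 0.15, 0.1], "twist": [0, 0, -0.03], "fingers": 0.0}
    - {"offset": [0.7, 0.3, 0.2], "twist": [0, 0, -0.06], "fingers": 0.0}
    - {"offset": [1, 0.43, 0.2], "twist": [0, 0, -0.085], "fingers": 0.0}
    - {"offset": [1, 0.43, 0.2], "twist": [0, 0, -0.105], "fingers": 0.0}
    - {"offset": [1, 0.43, 0.2], "twist": [0, 0, -0.105], "fingers": 0.0}

```text
clock: 2.95
position: [0.3726, -0.1069, 0.2736]
ee_rot: [-1.305, -2.858, -0.0]
force: [-0.7, -0.2, 0.0]
width: 0.503
gripper_force: 0.0
```

```bash
cat > c.py <<'E'
from h import *
np.set_printoptions(precision=4,suppress=True)
o=observe();print(o['clock'],o['position'],o['joints'])
save('wrist','w1')
for t,z in(('lid_tab',.1055),('tub_lid',.059),('lid_far',.065)):
    l=lm(t,'wrist')
    if l: print(t,l[0],atz('wrist',l[0][0],z), proj('wrist',(.446,0,.1055)))
rel((.446,-.0,.15),Rtool(.718))
E
python3 c.py
```

```text
2.95 [ 0.3726 -0.1069  0.2736] [ 0.6895  0.0537 -0.5606  2.0159  0.032   1.0805  0.8286]
lid_tab (array([458.688, 198.096]), 0.86) [ 0.4481 -0.0011  0.1055] [457.9412 195.648 ]
tub_lid (array([407.808, 194.112]), 0.6) [ 0.4236 -0.0236  0.059 ] [457.8806 196.0049]
lid_far (array([359.232, 189.696]), 0.85) [ 0.3818 -0.0527  0.065 ] [457.7487 196.3984]
off [0.2135 0.8381 0.8243] tw [-0.     -0.     -0.0006]
```

View pics/w1.png

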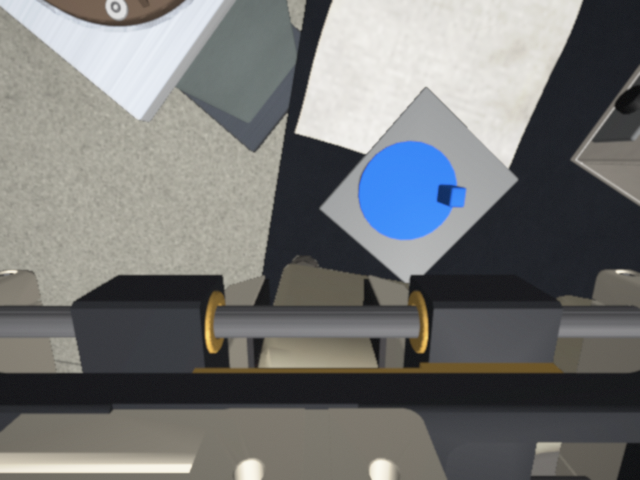

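The wrist view shows the lid disc centred at (407,190) and the tab at (457,197), which agrees with the fit.

Call:
jog_arm:
  plan:
    - {"offset": [0.1, 0.4, 0.2], "fingers": 0.0}
    - {"offset": [0.213, 0.838, 0.5], "fingers": 0.0}
    - {"offset": [0.213, 0.838, 0.75], "fingers": 0.0}
    - {"offset": [0.213, 0.838, 0.75], "fingers": 0.0}

```text
$.plan[0]: bad value
```

```bash
sed -i "s/'w1'/'w2'/; s/,.15),Rtool/,.093),Rtool/" c.py; python3 c.py
```

```text
3.15 [ 0.372  -0.1066  0.2736] [ 0.69    0.0526 -0.5612  2.0168  0.0316  1.0806  0.829 ]
lid_tab (array([458.496, 197.28 ]), 0.57) [0.4468 0.0005 0.1055] [457.4259 197.0904]
tub_lid (array([406.592, 191.808]), 0.62) [ 0.4206 -0.0217  0.059 ] [457.278  197.3572]
lid_far (array([359.296, 186.576]), 0.92) [ 0.3796 -0.0496  0.065 ] [457.1519 197.5716]
off [0.2068 0.8353 1.2049] tw [0.     0.     0.0001]
```

View pics/w2.png

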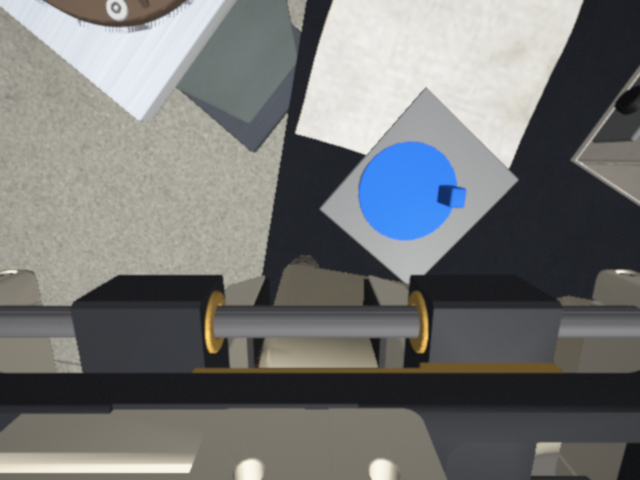

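The call was refused because twist is required, so the arm did not move and the view is the same as before.

Call:
jog_arm:
  plan:
    - {"offset": [0.1, 0.4, 0.2], "twist": [0, 0, 0], "fingers": 0.0}
    - {"offset": [0.21, 0.838, 0.5], "twist": [0, 0, 0], "fingers": 0.0}
    - {"offset": [0.21, 0.838, 0.75], "twist": [0, 0, 0], "fingers": 0.0}
    - {"offset": [0.21, 0.838, 0.75], "twist": [0, 0, 0], "fingers": 0.0}

```text
clock: 3.85
position: [0.4441, 0.0024, 0.1585]
ee_rot: [-1.29, -2.858, 0.002]
force: [-0.6, -1.3, -0.1]
width: 0.501
gripper_force: 0.0
```

```bash
sed -i "s/'w2'/'w3'/" c.py; python3 c.py
```

```text
3.85 [0.4441 0.0024 0.1585] [ 0.4024  0.3228 -0.6427  2.058   0.2535  0.844   0.3362]
lid_tab (array([319.168, 281.28 ]), 0.66) [ 0.4507 -0.0032  0.1055] [316.866  272.6348]
tub_lid (array([268.416, 256.176]), 0.9) [ 0.4222 -0.0265  0.059 ] [316.5271 271.0693]
lid_far (array([199.424, 258.192]), 0.61) [ 0.3857 -0.0588  0.065 ] [316.3338 270.2483]
off [ 0.0016 -0.0032  0.465 ] tw [0.0002 0.0003 0.0001]
```

View pics/w3.png

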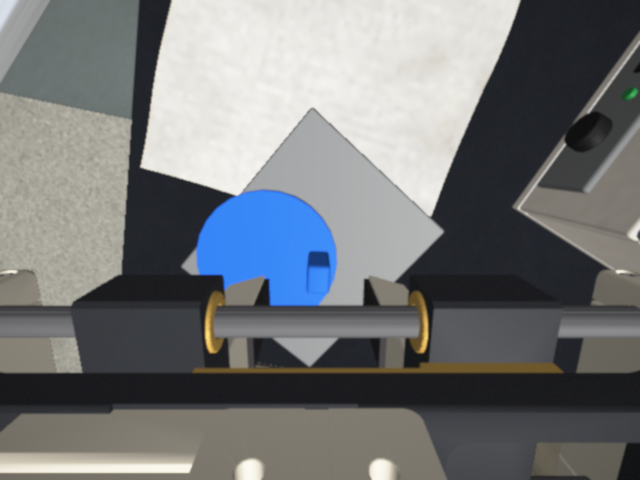

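The tab top is at about (318,280), midway between the pads at 265 and 365. I shift slightly toward −x, descend and grip.

Call:
jog_arm:
  plan:
    - {"offset": [-0.015, 0, 0.2], "twist": [0, 0, 0], "fingers": 0.0}
    - {"offset": [-0.015, 0, 0.35], "twist": [0, 0, 0], "fingers": 0.0}
    - {"offset": [-0.015, 0, 0.435], "twist": [0, 0, 0], "fingers": 0.0}
    - {"offset": [-0.015, 0, 0.435], "twist": [0, 0, 0], "fingers": 0.0}
    - {"offset": [-0.015, 0, 0.435], "twist": [0, 0, 0], "fingers": -0.3}
    - {"offset": [-0.015, 0, 0.435], "twist": [0, 0, 0], "fingers": -1}
    - {"offset": [-0.015, 0, 0.435], "twist": [0, 0, 0], "fingers": -1}
    - {"offset": [-0.015, 0, 0.435], "twist": [0, 0, 0], "fingers": -1}
    - {"offset": [-0.015, 0, 0.435], "twist": [0, 0, 0], "fingers": -1}
  newtons: 20

```text
clock: 5.18
position: [0.4475, -0.0005, 0.0962]
ee_rot: [1.296, 2.861, 0.0]
force: [-0.9, -1.2, 4.9]
width: 0.153
gripper_force: 20.0
```

Run:
```python
from h import *
np.set_printoptions(precision=4,suppress=True)
o=observe(); print(o)
M0=Rm(o['ee_rot']); u=np.array([np.cos(.718),np.sin(.718),0]); ax=np.array([u[1],-u[0],0]) # rotates u up
far=np.array([.419,-.024,.065])-.049*u
far=o['position']-.085*u; far[2]=.065
for t in (.06,.12,.18,.24,.30,.33):
    Q=R.from_rotvec(ax*t).as_matrix()
    rel(far+Q@(o['position']-far),Q@M0,o)
```

```text
{'clock': 5.175, 'joints': array([ 0.3454,  0.4184, -0.5864,  2.1232,  0.3588,  0.6955,  0.2398]), 'dq': array([ 0.0001,  0.0018,  0.0006, -0.0004,  0.0007, -0.0015,  0.0005]), 'joint_efforts': array([ -0.0475, -48.1388,  -5.8864, -20.1409,  -0.0724,  -0.2217,
        -0.0441]), 'position': array([ 0.4475, -0.0005,  0.0962]), 'ee_rot': array([1.2958, 2.8615, 0.0001]), 'force': array([-0.872 , -1.1902,  4.9034]), 'ft_torque': array([-0.044 ,  0.0002,  0.0316]), 'gripper_force': 20.00088483095169, 'width': 0.1533727972507649}
off [ 0.     -0.0135 -0.0336] tw [-0.0095 -0.      0.    ]
off [ 0.     -0.0289 -0.0663] tw [-0.0191 -0.      0.    ]
off [ 0.0001 -0.0463 -0.0981] tw [-0.0286 -0.0001  0.    ]
off [ 0.0001 -0.0656 -0.1288] tw [-0.0382 -0.0001  0.    ]
off [ 0.0001 -0.0867 -0.1582] tw [-0.0477 -0.0001  0.    ]
off [ 0.0002 -0.0979 -0.1724] tw [-0.0525 -0.0001  0.    ]
```

Call:
jog_arm:
  plan:
    - {"offset": [0, -0.0135, -0.04], "twist": [-0.0095, 0, 0], "fingers": -1}
    - {"offset": [0, -0.029, -0.078], "twist": [-0.019, 0, 0], "fingers": -1}
    - {"offset": [0, -0.046, -0.115], "twist": [-0.0286, 0, 0], "fingers": -1}
    - {"offset": [0, -0.0656, -0.147], "twist": [-0.038, 0, 0], "fingers": -1}
    - {"offset": [0, -0.0867, -0.178], "twist": [-0.0477, 0, 0], "fingers": -1}
    - {"offset": [0, -0.0979, -0.193], "twist": [-0.0525, 0, 0], "fingers": -1}
    - {"offset": [0, -0.0979, -0.193], "twist": [-0.0525, 0, 0], "fingers": -1}
    - {"offset": [0, -0.0979, -0.193], "twist": [-0.0525, 0, 0], "fingers": -1}

```text
clock: 6.18
position: [0.4365, -0.0102, 0.1249]
ee_rot: [1.226, 2.708, 0.45]
force: [-1.4, -0.1, -0.5]
width: 0.153
gripper_force: 20.0
```

Run:
```python
from h import *
np.set_printoptions(precision=4,suppress=True)
o=observe(); print(o['clock'],o['position'],o['force'],o['width'],np.arccos(-Rm(o['ee_rot'])[2,2]))
save('scene','s1');save('wrist','w4')
for c in('scene','wrist'):
  for t in('lid_tab','lid_far'): print(c,t,lm(t,c))
a=cv2.imread('pics/s1.png')[220:380,380:540]; b=cv2.imread('pics/w4.png')
cv2.imwrite('pics/m1.png',np.hstack([cv2.resize(a,(400,400)),cv2.resize(b,(400,400))]))
```

```text
6.175 [ 0.4365 -0.0102  0.1249] [-1.4044 -0.075  -0.4731] 0.15274929171842355 0.3294851285620267
scene lid_tab [(array([451.584, 272.112]), 0.93)]
scene lid_far [(array([478.528, 314.304]), 0.62)]
wrist lid_tab []
wrist lid_far [(array([159.296, 282.192]), 0.76)]
```

View pics/m1.png

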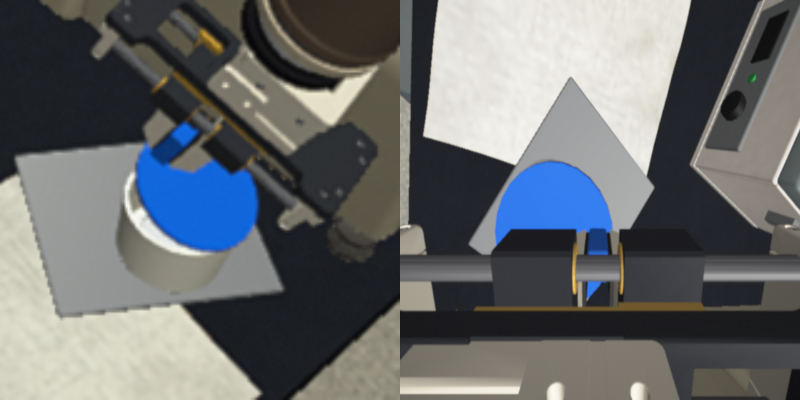

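The lid is tipped with its far edge still on the rim and the tab gripped. Next I lift and level it, then carry it to the towel.

Run:
```python
from h import *
o=observe(); p=o['position']; M=Rm(o['ee_rot'])
rel(p+[0,0,.04],M,o); rel(p+[0,0,.08],Rtool(.718),o); rel((.41,.05,.205),Rtool(.718),o);rel((.362,.149,.17),Rtool(.718),o)
```

```text
off [-0.      0.0864 -0.2523] tw [0. 0. 0.]
off [-1.000e-04  1.727e-01 -5.046e-01] tw [ 0.0525 -0.0001  0.0005]
off [ 0.4158  0.297  -0.4625] tw [ 0.0525 -0.0001  0.0005]
off [ 1.1228  0.4064 -0.1785] tw [ 0.0525 -0.0001  0.0005]
```

Call:
jog_arm:
  plan:
    - {"offset": [0, 0.043, -0.126], "twist": [0, 0, 0], "fingers": -1}
    - {"offset": [0, 0.0864, -0.25], "twist": [0, 0, 0], "fingers": -1}
    - {"offset": [0, 0.13, -0.38], "twist": [0.015, 0, 0], "fingers": -1}
    - {"offset": [0, 0.173, -0.505], "twist": [0.03, 0, 0], "fingers": -1}
    - {"offset": [0.15, 0.22, -0.49], "twist": [0.045, 0, 0], "fingers": -1}
    - {"offset": [0.3, 0.26, -0.48], "twist": [0.0525, 0, 0], "fingers": -1}
    - {"offset": [0.416, 0.297, -0.4625], "twist": [0.0525, 0, 0.0005], "fingers": -1}
    - {"offset": [0.55, 0.32, -0.4], "twist": [0.0525, 0, 0.0005], "fingers": -1}
    - {"offset": [0.8, 0.36, -0.3], "twist": [0.0525, 0, 0.0005], "fingers": -1}
    - {"offset": [1.0, 0.387, -0.22], "twist": [0.0525, 0, 0.0005], "fingers": -1}
    - {"offset": [1.0, 0.387, -0.22], "twist": [0.0525, 0, 0.0005], "fingers": -1}

```text
clock: 7.85
position: [0.3692, 0.1336, 0.1746]
ee_rot: [-1.293, -2.862, -0.0]
force: [0.3, -0.4, 0.0]
width: 0.148
gripper_force: 20.0
```

Run:
```python
from h import *
o=observe(); print(o['clock'],o['position'],o['force'],o['width'],o['joints'],np.arccos(-Rm(o['ee_rot'])[2,2]))
rel((.362,.149,.08),Rtool(.718),o);rel((.362,.149,.04),Rtool(.718),o)
```

```text
7.85 [0.36918948 0.1335762  0.17458554] [ 0.3080042  -0.37972368  0.01933745] 0.14757949133130402 [ 0.29627676  0.26041844 -0.8984125   2.13695097  0.26772255  0.858887
 -0.04095855] 0.0013810438795858833
off [0.1081 0.0323 0.6307] tw [-0.0001 -0.0002  0.0006]
off [0.1077 0.0325 0.8974] tw [-0.0001 -0.0002  0.0006]
```

Call:
jog_arm:
  plan:
    - {"offset": [0.1, 0.03, 0.25], "twist": [0, 0, 0], "fingers": -1}
    - {"offset": [0.108, 0.032, 0.5], "twist": [0, 0, 0], "fingers": -1}
    - {"offset": [0.108, 0.032, 0.7], "twist": [0, 0, 0], "fingers": -1}
    - {"offset": [0.108, 0.032, 0.8], "twist": [0, 0, 0], "fingers": -1}
    - {"offset": [0.108, 0.032, 0.8], "twist": [0, 0, 0], "fingers": -1}

```text
clock: 8.48
position: [0.3633, 0.1465, 0.0543]
ee_rot: [-1.3, -2.858, 0.002]
force: [1.3, -0.3, 0.1]
width: 0.155
gripper_force: 20.0
```

Run:
```python
from h import *
o=observe(); print(o['position'],o['force'],o['width'])
save('scene','s2');save('top','t2');save('wrist','w5')
a=cv2.imread('pics/s2.png')[220:420,310:510]; b=cv2.imread('pics/w5.png')
cv2.imwrite('pics/m2.png',np.hstack([cv2.resize(a,(400,400)),cv2.resize(b,(400,400))]))
```

```text
[0.36330203 0.14651441 0.05429513] [ 1.28803756 -0.30978878  0.0744223 ] 0.15486830077586258
```

View pics/m2.png

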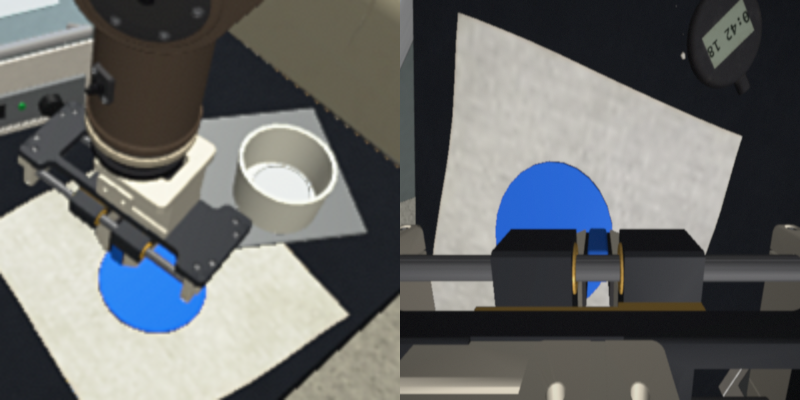

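The lid is held level over the towel, and the tub still stands with the dish in it.

Call:
jog_arm:
  plan:
    - {"offset": [0, 0, 0.04], "twist": [0, 0, 0], "fingers": -1}
    - {"offset": [0, 0, 0.07], "twist": [0, 0, 0], "fingers": -1}
    - {"offset": [0, 0, 0.09], "twist": [0, 0, 0], "fingers": -1}
    - {"offset": [0, 0, 0.09], "twist": [0, 0, 0], "fingers": -1}

```text
clock: 9.12
position: [0.3633, 0.1471, 0.0412]
ee_rot: [-1.3, -2.859, 0.0]
force: [0.6, 0.5, -0.7]
width: 0.155
gripper_force: 20.0
```

Call:
jog_arm:
  plan:
    - {"offset": [0, 0, 0.01], "twist": [0, 0, 0], "fingers": -1}
    - {"offset": [0, 0, 0.02], "twist": [0, 0, 0], "fingers": -1}
    - {"offset": [0, 0, 0.02], "twist": [0, 0, 0], "fingers": -1}

```text
clock: 9.5
position: [0.3636, 0.1473, 0.039]
ee_rot: [1.3, 2.859, 0.0]
force: [-3.8, -1.7, 16.2]
width: 0.154
gripper_force: 20.0
```

Call:
jog_arm:
  plan:
    - {"offset": [0, 0, -0.01], "twist": [0, 0, 0], "fingers": -1}
    - {"offset": [0, 0, -0.01], "twist": [0, 0, 0], "fingers": -0.3}
    - {"offset": [0, 0, -0.01], "twist": [0, 0, 0], "fingers": 0.0}
    - {"offset": [0, 0, -0.01], "twist": [0, 0, 0], "fingers": 0.0}
    - {"offset": [0, 0, -0.01], "twist": [0, 0, 0], "fingers": 0.0}
    - {"offset": [0, 0, -0.2], "twist": [0, 0, 0], "fingers": 0.0}
    - {"offset": [0, 0, -0.5], "twist": [0, 0, 0], "fingers": 0.0}
    - {"offset": [0, 0, -0.9], "twist": [0, 0, 0], "fingers": 0.0}
    - {"offset": [0, 0, -1], "twist": [0, 0, 0], "fingers": 0.0}
    - {"offset": [0, 0, -1], "twist": [0, 0, 0], "fingers": 0.0}

```text
clock: 10.75
position: [0.3641, 0.1468, 0.1889]
ee_rot: [1.301, 2.858, 0.001]
force: [0.3, -1.1, 0.0]
width: 0.497
gripper_force: 0.0
```

Run:
```python
from h import *
np.set_printoptions(precision=4,suppress=True)
o=observe(); print(o['clock'],o['position'],o['force'],o['width'])
save('wrist','w6')
for t,z in(('lid_tab',.049),('tub_lid',.002),('lid_far',.008)):
    l=lm(t,'wrist'); 
    if l: print(t,l, atz('wrist',l[0][0],z))
save('top','t3')
for t,z in(('lid_tab',.049),('tub_lid',.002),('lid_far',.008),('hatch_bar',.172)):
    l=lm(t,'top')
    if l: print(t,l, atz('top',l[0][0],z))
y=np.radians(9.1); bar=np.array([.497,.213,.172])
rel(bar+[-.08,-.02,.12],Rtool(y)); rel(bar+[0,0,.12],Rtool(y))
```

```text
10.75 [0.3641 0.1468 0.1889] [ 0.333  -1.0756  0.0236] 0.4972659828012719
lid_tab [(array([318.016, 237.696]), 0.74)] [0.3626 0.1479 0.049 ]
lid_far [(array([230.272, 226.224]), 0.96)] [0.2987 0.095  0.008 ]
lid_far [(array([415.872, 320.208]), 0.67)] [ 0.4138 -0.0335  0.008 ]
hatch_bar [(array([291.52 , 270.624]), 0.62)] [0.4981 0.214  0.172 ]
off [-0.0045  0.4708 -0.6942] tw [-0.0002 -0.0002  0.0889]
off [-0.2547  0.9603 -0.695 ] tw [-0.0002 -0.0002  0.0889]
```

View pics/w6.png

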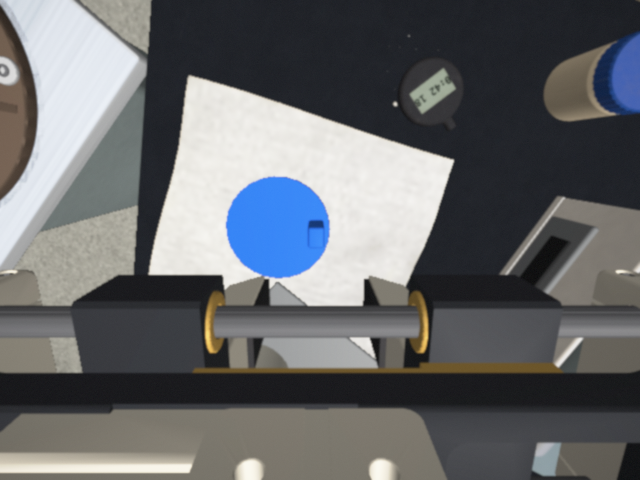

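The lid lies flat on the towel (disc centred at (278,227), tab at (316,234)) and is released. Next is the hatch bar.

Call:
jog_arm:
  plan:
    - {"offset": [0, 0.1, -0.35], "twist": [0, 0, 0.02], "fingers": 0.0}
    - {"offset": [-0.02, 0.3, -0.69], "twist": [0, 0, 0.045], "fingers": 0.0}
    - {"offset": [-0.13, 0.6, -0.69], "twist": [0, 0, 0.07], "fingers": 0.0}
    - {"offset": [-0.23, 0.93, -0.69], "twist": [0, 0, 0.089], "fingers": 0.0}
    - {"offset": [-0.255, 0.96, -0.69], "twist": [0, 0, 0.089], "fingers": 0.0}
    - {"offset": [-0.255, 0.96, -0.69], "twist": [0, 0, 0.089], "fingers": 0.0}

```text
clock: 11.95
position: [0.4967, 0.213, 0.2912]
ee_rot: [-2.036, -2.39, 0.002]
force: [0.5, 0.6, 0.5]
width: 0.498
gripper_force: 0.0
```

Run:
```python
from h import *
np.set_printoptions(precision=4,suppress=True)
o=observe(); print(o['clock'],o['position'],o['joints'],np.degrees(np.arctan2(*Rm(o['ee_rot'])[[1,0],1])))
save('wrist','w7')
l=lm('hatch_bar','wrist')
if l: print(l, atz('wrist',l[0][0],.172))
for s in(-.06,0,.06):
    d=np.radians(9.1); print(proj('wrist',np.array([.497,.213,.172])+s*np.array([-np.sin(d),np.cos(d),0])))
```

```text
11.95 [0.4967 0.213  0.2912] [ 0.1016  0.3745 -0.8157  1.6594  0.2845  1.2336 -0.6156] 9.137761395287171
[(array([326.976, 240.192]), 0.94)] [0.5033 0.2172 0.172 ]
[317.9567 314.8122]
[318.044 244.093]
[318.1416 165.0124]
```

View pics/w7.png

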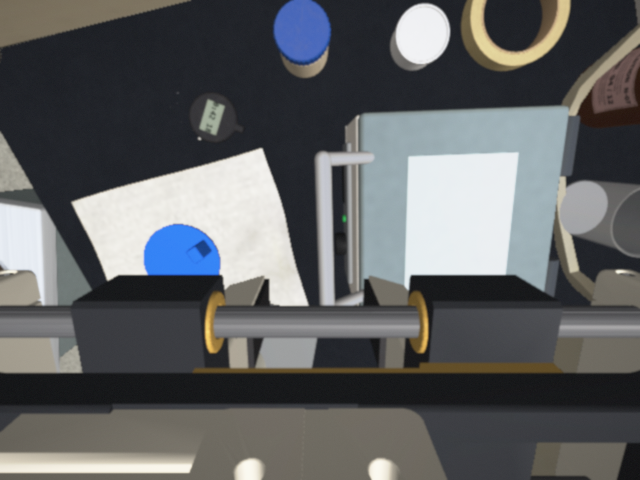

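The bar runs from (322,155) to (326,300) in the wrist view. That is about 5 mm beyond the estimate and turned 1.7° more, so I correct for both and descend.

Call:
jog_arm:
  plan:
    - {"offset": [0.025, 0.033, 0.2], "twist": [0, 0, -0.0047], "fingers": 0.0}
    - {"offset": [0.025, 0.033, 0.45], "twist": [0, 0, -0.0047], "fingers": 0.0}
    - {"offset": [0.025, 0.033, 0.65], "twist": [0, 0, -0.0047], "fingers": 0.0}
    - {"offset": [0.025, 0.033, 0.8], "twist": [0, 0, -0.0047], "fingers": 0.0}
    - {"offset": [0.025, 0.033, 0.815], "twist": [0, 0, -0.0047], "fingers": 0.0}
    - {"offset": [0.025, 0.033, 0.815], "twist": [0, 0, -0.0047], "fingers": -0.5}
    - {"offset": [0.025, 0.033, 0.815], "twist": [0, 0, -0.0047], "fingers": -1}
    - {"offset": [0.025, 0.033, 0.815], "twist": [0, 0, -0.0047], "fingers": -1}
    - {"offset": [0.025, 0.033, 0.815], "twist": [0, 0, -0.0047], "fingers": -1}
  newtons: 15

```text
clock: 13.18
position: [0.5029, 0.2177, 0.1703]
ee_rot: [2.003, 2.419, 0.004]
force: [-3.2, 0.7, 1.5]
width: 0.123
gripper_force: 15.0
```

```bash
cat > d.py <<'E'
from h import *
np.set_printoptions(precision=4,suppress=True)
o=observe(); print(o)
y=np.arctan2(*Rm(o['ee_rot'])[[1,0],1]); u=np.array([np.cos(y),np.sin(y),0]); M=Rm(o['ee_rot'])
P=o['position'].copy(); P0=P.copy()
a0=np.arctan2(.052,.200)
for t in np.r_[0.05:.80:.05,.78]:
    a=a0+t; rel(P0+u*.207*(np.cos(a0)-np.cos(a))+[0,0,.207*(np.sin(a)-np.sin(a0))],M,o)
E
python3 d.py
```

```text
{'clock': 13.175, 'joints': array([ 0.0443,  0.499 , -0.7651,  1.8101,  0.4071,  0.9934, -0.699 ]), 'dq': array([ 0.001 , -0.0001,  0.0051,  0.001 ,  0.0032, -0.0085, -0.0004]), 'joint_efforts': array([ -2.1797, -59.5065, -12.7631, -20.9881,  -1.7654,   2.3533,
        -0.0132]), 'position': array([0.5029, 0.2177, 0.1703]), 'ee_rot': array([2.0034, 2.4186, 0.0044]), 'force': array([-3.168 ,  0.6561,  1.4804]), 'ft_torque': array([-0.1627,  1.0173, -0.0363]), 'gripper_force': 15.0045146048069, 'width': 0.12257394084959362}
off [ 0.0001  0.0192 -0.0663] tw [0. 0. 0.]
off [ 0.0001  0.0417 -0.1315] tw [0. 0. 0.]
off [ 0.0002  0.0674 -0.1955] tw [0. 0. 0.]
off [ 0.0003  0.0963 -0.2582] tw [0. 0. 0.]
off [ 0.0003  0.1283 -0.3193] tw [0. 0. 0.]
off [ 0.0004  0.1633 -0.3787] tw [0. 0. 0.]
off [ 0.0005  0.2013 -0.4364] tw [0. 0. 0.]
off [ 0.0005  0.242  -0.492 ] tw [0. 0. 0.]
off [ 0.0006  0.2855 -0.5456] tw [0. 0. 0.]
off [ 0.0006  0.3317 -0.5969] tw [0. 0. 0.]
off [ 0.0007  0.3803 -0.6458] tw [0. 0. 0.]
off [ 0.0007  0.4313 -0.6923] tw [0. 0. 0.]
off [ 0.0008  0.4846 -0.7361] tw [0. 0. 0.]
off [ 0.0008  0.54   -0.7772] tw [0. 0. 0.]
off [ 0.0009  0.5973 -0.8156] tw [0. 0. 0.]
off [ 0.0009  0.6327 -0.8371] tw [0. 0. 0.]
```

Call:
jog_arm:
  plan:
    - {"offset": [0, 0.019, -0.066], "twist": [0, 0, 0], "fingers": -1}
    - {"offset": [0, 0.042, -0.131], "twist": [0, 0, 0], "fingers": -1}
    - {"offset": [0, 0.067, -0.195], "twist": [0, 0, 0], "fingers": -1}
    - {"offset": [0, 0.096, -0.258], "twist": [0, 0, 0], "fingers": -1}
    - {"offset": [0, 0.128, -0.319], "twist": [0, 0, 0], "fingers": -1}
    - {"offset": [0, 0.163, -0.379], "twist": [0, 0, 0], "fingers": -1}
    - {"offset": [0, 0.201, -0.436], "twist": [0, 0, 0], "fingers": -1}
    - {"offset": [0, 0.242, -0.492], "twist": [0, 0, 0], "fingers": -1}
    - {"offset": [0, 0.242, -0.492], "twist": [0, 0, 0], "fingers": -1}

```text
clock: 14.3
position: [0.539, 0.2246, 0.2439]
ee_rot: [2.004, 2.419, 0.005]
force: [6.9, 3.6, -7.7]
width: 0.121
gripper_force: 15.0
```

Run:
```python
from h import *
np.set_printoptions(precision=4,suppress=True)
o=observe(); print(o['clock'],o['position'],o['force'],o['ft_torque'],o['width'],o['gripper_force'])
p=o['position']; print(np.arcsin((.052+p[2]-.1703)/.207)-np.arctan2(.052,.2))
```

```text
14.3 [0.539  0.2246 0.2439] [ 6.9047  3.5525 -7.706 ] [ 0.6274 -1.4943  0.0181] 0.12099711705508366 14.993362873792648
0.39751752512241373
```

Call:
jog_arm:
  plan:
    - {"offset": [0, 0.047, -0.05], "twist": [0, 0, 0], "fingers": -1}
    - {"offset": [0, 0.097, -0.1], "twist": [0, 0, 0], "fingers": -1}
    - {"offset": [0, 0.146, -0.148], "twist": [0, 0, 0], "fingers": -1}
    - {"offset": [0, 0.197, -0.194], "twist": [0, 0, 0], "fingers": -1}
    - {"offset": [0, 0.25, -0.238], "twist": [0, 0, 0], "fingers": -1}
    - {"offset": [0, 0.306, -0.279], "twist": [0, 0, 0], "fingers": -1}
    - {"offset": [0, 0.363, -0.318], "twist": [0, 0, 0], "fingers": -1}
    - {"offset": [0, 0.398, -0.339], "twist": [0, 0, 0], "fingers": -1}
    - {"offset": [0, 0.42, -0.354], "twist": [0, 0, 0], "fingers": -1}
    - {"offset": [0, 0.42, -0.354], "twist": [0, 0, 0], "fingers": -1}
    - {"offset": [0, 0.42, -0.354], "twist": [0, 0, 0], "fingers": -1}
  newtons: 25

```text
clock: 15.68
position: [0.599, 0.2363, 0.297]
ee_rot: [-2.003, -2.42, -0.001]
force: [-4.5, 0.8, 5.4]
width: 0.123
gripper_force: 25.0
```

Run:
```python
from h import *
np.set_printoptions(precision=4,suppress=True)
o=observe(); p=o['position']; print(o['clock'],p,o['force'],o['width'],o['gripper_force'])
print(np.arcsin((.052+p[2]-.1703)/.207)-np.arctan2(.052,.2), 'x-based',np.arccos((.2-np.hypot(*(p[:2]-[.5029,.2177])))/.207)-np.arctan2(.052,.2))
save('wrist','w8');save('scene','s3');save('top','t4')
a=cv2.imread('pics/s3.png')[150:330,210:390]; b=cv2.imread('pics/t4.png')[120:300,200:380]
cv2.imwrite('pics/m3.png',np.hstack([cv2.resize(a,(400,400)),cv2.resize(b,(400,400))]))
```

```text
15.675 [0.599  0.2363 0.297 ] [-4.5308  0.7855  5.4401] 0.12296916698336005 25.015154778957367
0.787840297952318 x-based 0.8007672338977863
```

View pics/m3.png

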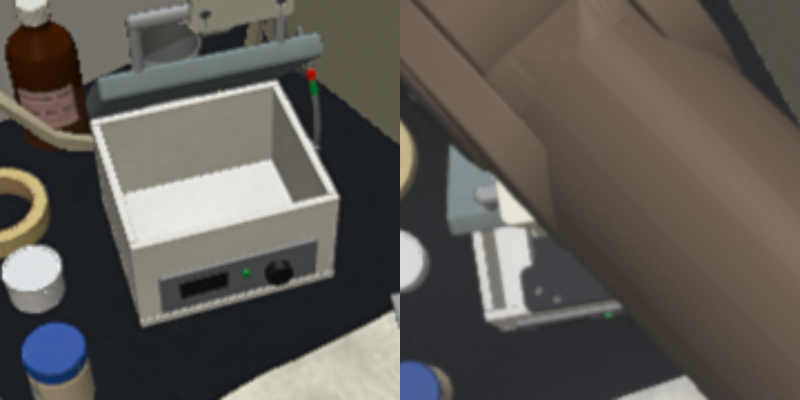

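The hatch is open a little past the red spot; both position estimates give about 0.79 rad. Now I bring it back to about 0.61 rad.

Call:
jog_arm:
  plan:
    - {"offset": [0, -0.057, 0.036], "twist": [0, 0, 0], "fingers": -1}
    - {"offset": [0, -0.112, 0.075], "twist": [0, 0, 0], "fingers": -1}
    - {"offset": [0, -0.165, 0.114], "twist": [0, 0, 0], "fingers": -1}
    - {"offset": [0, -0.208, 0.146], "twist": [0, 0, 0], "fingers": -1}
    - {"offset": [0, -0.208, 0.146], "twist": [0, 0, 0], "fingers": -1}
    - {"offset": [0, -0.208, 0.146], "twist": [0, 0, 0], "fingers": -1}
    - {"offset": [0, -0.208, 0.146], "twist": [0, 0, 0], "fingers": -1}
    - {"offset": [0, -0.208, 0.146], "twist": [0, 0, 0], "fingers": -1}

```text
clock: 16.82
position: [0.5685, 0.2303, 0.2748]
ee_rot: [-2.003, -2.419, -0.001]
force: [-3.1, 1.8, 4.6]
width: 0.126
gripper_force: 25.0
```

Run:
```python
from h import *
np.set_printoptions(precision=4,suppress=True)
o=observe(); p=o['position']; print(o['clock'],p,o['force'],o['width'],o['gripper_force'],abs(o['dq']).max())
print(np.arcsin((.052+p[2]-.1703)/.207)-np.arctan2(.052,.2), 'x-based',np.arccos((.2-np.hypot(*(p[:2]-[.5029,.2177])))/.207)-np.arctan2(.052,.2))
save('scene','s4')
a=cv2.imread('pics/s4.png'); l=a[150:300,260:410]; r=a[220:420,310:510]
cv2.imwrite('pics/m4.png',np.hstack([cv2.resize(l,(400,400),interpolation=2),cv2.resize(r,(400,400))]))
```

```text
16.825 [0.5685 0.2303 0.2748] [-3.1447  1.8391  4.6077] 0.12624532131065738 25.007095634937286 0.003057578347735902
0.6031087481009312 x-based 0.6173176588716993
```

View pics/m4.png

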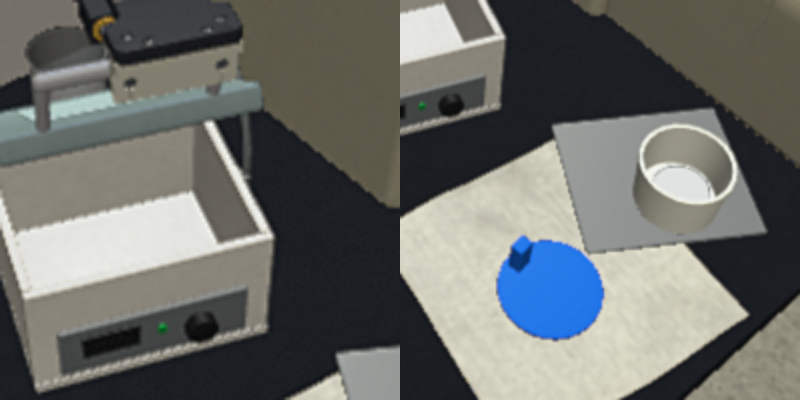

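The picture shows the hatch held at about 0.61 rad, the lid flat with its tab up on the towel, and the tub standing with the dish inside. I'm handing in.

```bash
python3 -c "
from cell import sign_off
print(sign_off())"
```

```text
the job is handed in; nothing more can be done
None
```

I handed the job in with the hatch held still by its bar at about 0.61 rad, after raising it to about 0.79; the lid lies flat, tab up, on the towel, and the tub still stands on its mat with the dish in it. The sign-off returned no verdict.

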